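# Pass the lamp rod through the stacked bisque column

## Task

Three bisque pieces of a ceramic table lamp stand loosely stacked, out of line, on the blue lamp foot. Bring them into line, take the rod with the brass lampholder from the wooden rack and pass it down through all three and into the socket of the foot until its flange sits fully home on the top piece, then let go. Their hand-punched holes are a little off centre, so feel the way in gently - bisque chips when it is forced or squeezed hard - and leave everything else on the bench alone.

Things in the scene. Friction and masses are not known exactly. Their poses are not given: they have to be found in the camera images.
- socket (a point): Centre of the flat top, 42 mm above the bench and 92 mm across, of the blue-glazed lamp foot (116 mm across lower down), which is fixed on a 160 mm square plywood board: the mouth of a vertical round socket 12.6 mm across and 26 mm deep, z up. The pieces stacked on it hide it at first; it does not move.
- lower_mid (a point): Lowest piece: loose cream bisque disc, 56 mm across, 16 mm thick, 75 g, flat on the foot. Point at its centre by outline, half-way up. A hole 12.6 mm across goes straight down through it, hand-punched up to 5 mm off this centre in an unmeasured direction: found by feel. It chips when the rod presses it with over 30 N or the fingers with over 40 N.
- middle_mid (a point): Middle piece: loose terracotta-coloured disc lying on the lowest one, otherwise like it, with its hole off centre in its own unmeasured direction. Point at its centre by outline, half-way up.
- upper_mid (a point): Top piece: loose cream disc lying on the middle one, otherwise like the lowest, with its hole off centre in its own unmeasured direction. Point at its centre by outline, half-way up.
- rod_grip (a point): Lamp rod to use, loose, 0.16 kg: brass lampholder 28 mm across and 47 mm high, on a brass flange 36 mm across and 3 mm thick, on a straight 10 mm brass rod 70 mm long. It hangs by the flange in one hole of the rack; lift it straight up. Point on its axis half-way up the lampholder, 28 mm above the flange's underside, 98 mm above the tip; z along the rod, upwards.
- rod_tip (a point): Centre of the lower end of that rod: flat, 8 mm across, with a chamfer 2.5 mm high up to the full 10 mm; smooth, it slides easily on bisque. With the rod fully home it is 22 mm below the mouth of the socket.
- spare: another lamp rod of the same shape and size, with a black lampholder, hanging in the other hole of the rack: not to be used or disturbed. Origin at the underside of its flange.
- bowl_a: bystander: cream bisque bowl, 104 mm across, 50 mm high; origin under its centre
- bowl_b: bystander: buff bisque bowl, 94 mm across, 46 mm high; origin under its centre
- saucers: bystander: pile of cream saucers, 112 mm across, 54 mm high; origin under its centre
- jar: bystander: amber glaze jar with a black lid, 60 mm across, 75 mm high; origin under its centre
- brush: bystander: glaze brush lying on the bench
- rack: Fixed wooden rack, 170 mm (x) by 60 mm (y), top 95 mm above the bench, with two 13 mm holes at x = -50 and +50 mm, from which the two lamp rods hang. Origin under its centre, on the bench.
Things that resemble listed ones, but are neither listed nor needed, are in the scene too. What is shaped like the part that bears upper_mid but green is not meant. Leave any green or turquoise look-alike of the part that bears rod_grip alone.

How it is judged (in metres and radians):
At the end, for the whole second after the job is handed in: Brass-holder rod upright (0.08 rad), tip within 3 mm of the socket axis and 20 mm or more deep (fully home is 22), through all three pieces; these flat on the foot in their first order, centres within 8 mm of that axis and heights within 3 mm; released (horizontal distance between rod_tip and socket below 0.003 m and z of rod_tip in the frame of socket below -0.02 m and angle between rod_tip's own z axis and vertical below 0.08 rad and horizontal distance between each of lower_mid, middle_mid, upper_mid and socket below 0.008 m and z of lower_mid in the frame of socket between 0.005 and 0.011 m and z of middle_mid in the frame of socket between 0.021 and 0.027 m and z of upper_mid in the frame of socket between 0.037 and 0.043 m); the robot touches nothing.
It fails at once if a bisque piece is chipped: the rod presses it with more than 30 N (contact force between rod and lower above 30 N or contact force between rod and middle above 30 N or contact force between rod and upper above 30 N).
It fails at once if a bisque piece is chipped: the fingers press it with more than 40 N (contact force between the arm and lower above 40 N or contact force between the arm and middle above 40 N or contact force between the arm and upper above 40 N).
It fails at once if the spare rod or another bystander is moved by more than 25 mm (distance of any of spare, bowl_a, bowl_b, saucers, jar, brush from where it was at the start of the episode above 0.025 m).
It also fails if it takes over 72 s, if anything falls off the work surface, if the arm or the gripper's body presses on something with over 40 N, if the wrist force passes 120 N, or if a joint passes its speed limit or range.

## Robot

A 6-joint arm with a two-finger parallel gripper is mounted at the origin on the work surface. World frame = base frame: x ahead of the robot, y to its left, z up, the work surface at z = 0. Lengths are in mm, angles in degrees, forces in N, time in s.
With the tool pointing down it reaches from about 400 to 925 mm from the base axis. Payload 12.5 kg.
Tool frame: the origin (TCP) lies at the very end of the fingers, on their centre line; the grasp point (between the pads) lies pinch_z behind it (pinch_z is the distance from the TCP to the grasp point, in mm); z points along the fingers, y is the direction in which the jaws open and shut (so a half turn about z gives the same grasp; the last joint's range is limited). The gripper opens to 95 mm and grips with 3 to 60 N. Pads are 20 mm wide; open, the fingers measure 119 mm over their backs; the gripper's body (75 mm by 180 mm) begins 59 mm behind the grasp point.
Start: joints at [-6.05, 28.126, 89.318, -0, 62.55, -6.05], TCP at [625.017, 0.021, 214.661] pointing down, gripper open.
Joint ranges: [-177.58, 177.58], [-47.91, 125.51], [2.72, 160], [-65.01, 245.01], [3.68, 167.84], [-153.87, 153.87]. Speed limits (degrees/s): [127.2, 127.2, 159.86, 180, 180, 180].

## Interface

Orientations are given as [roll, pitch, yaw] about the fixed x, y, z axes, in that order (R = Rz(yaw) Ry(pitch) Rx(roll)).
In Python, from station import * gives the robot as it stands.
- The arm moves only by the tool step_arm, never from a script. Its argument "moves" is text: rows parted by semicolons, each of 7 numbers parted by spaces: the turn, a rotation vector about the world's x, y, z in rad, then the shift along the world's x, y, z in m, then the opening, from 0 (shut) to 1 (fully open). In form: wx wy wz x y z claw; .... A call has 1 to 12 rows; each row shifts and turns the commanded pose from where the row before left it; what a row does not reach is not made up. A row lasts 1/10 s, in which the tool goes at most 50 mm and 8.59 degrees, less where a joint would pass 70% of its speed; a pose out of reach is approached as far as the arm can. A call is refused whole if a number of a shift passes 0.05 or a number of a turn 0.15, either way. A call with a gripper value outside its range is refused whole. The fingers move at their own pace and stop on an object; "grip_force" is the grip in N (left out, the last holds). Time passes only in rows, so rows that do not move let the fingers close. It gives the time, the measured TCP pose, the force and the opening at its end, in the units of the state.
- read_state(): the state, without advancing time (a new reading comes with each control period).
- camera(name): name is "scene" or "side" or "wrist"; returns the picture (400x640x3 uint8, red, green, blue); there is no depth.
- get_calibration(name): a dict with "fovy" (degrees; the focal length in pixels is half the picture's height over the tangent of half this angle, whatever the lens; pixels are square), "cx", "cy" (the principal point, pixels), "extrinsics" (4x4, takes a point from camera to world coordinates); the wrist camera has in their place "T_tool_cam" (4x4, takes a point from camera to tool coordinates, whose origin is the TCP and whose axes are the flange's). Camera axes: x right, y up, looking along -z (the intrinsics and any distortion apply to the point x, -y, -z); pixel columns grow to the right and rows downward; lengths in mm; the calibration is good to about 2 mm. A picture is of the moment at which its call begins: read the wrist's pose just before it. get_calibration takes no time and is no camera call.
- job_done(): hands the job in, once; it reports no verdict.
The state is a dict: "time": time; "joints": joint angles; "qd": joint speeds; "joint_efforts": joint torques, N m; "eef_pos": TCP position; "tcp_rot": TCP orientation; "wrist_force": force on the tool from outside, world axes, zero at the start; "wrist_torque": the same for the moment, N m; "finger_gap": opening from 0.0 (shut) to 1.0 (fully open).
Only numpy, scipy, OpenCV 4.12 (cv2) and the standard library are available. Lean on these libraries where they do the work, as an engineer would, in place of code of your own. Each camera call takes 0.05 s, during which the arm holds its last target. There are 200 camera calls.

## Working session

There is one attempt and no reset: what is moved stays moved. The work goes in short steps, Python scripts to look and compute and a tool call to move; the robot and the scene stay as the last step left them, time stands still between calls to the robot, and variables do not carry over. Pictures are saved under pics/ and viewed, about 8 in all and at most 12, crops included, and the job is handed in when it is done.

Besides the shell and the picture viewer there is one more tool, called as name(argument=value, ...) on one line, values as JSON. step_arm: Moves the arm, as the interface text tells. Its arguments: {"type":"object","properties":{"moves":{"type":"string"},"grip_force":{"type":"number"}},"required":["moves"]}

```bash
mkdir -p pics; ls; cat > h.py <<'E'
from station import *
import numpy as np, cv2
np.set_printoptions(precision=4,suppress=True)
def save(n,f): cv2.imwrite('pics/'+f,cv2.cvtColor(camera(n),cv2.COLOR_RGB2BGR))
E
python3 - <<'E'
from h import *
a=camera('scene');b=camera('side');w=camera('wrist')
for n,i in zip('abw',(a,b,w)): cv2.imwrite(f'pics/{n}0.png',i[:,:,::-1])
for n in ('scene','side','wrist'): print(n,get_calibration(n))
print(read_state())
E
```

```text
pics
scene {'fovy': 50.90372604769208, 'cx': 318.27963194894505, 'cy': 207.34593107081076, 'extrinsics': array([[   0.6964,   -0.6186,    0.3638,  927.2986],
       [   0.7176,    0.5924,   -0.3662, -353.8729],
       [   0.011 ,    0.5161,    0.8565,  939.057 ],
       [   0.    ,    0.    ,    0.    ,    1.    ]])}
side {'fovy': 44.24803728223221, 'cx': 316.5477615210281, 'cy': 199.76499088475703, 'extrinsics': array([[   0.981 ,    0.0868,   -0.1734,  369.5282],
       [  -0.1926,    0.539 ,   -0.82  , -943.8931],
       [   0.0223,    0.8378,    0.5455,  762.6166],
       [   0.    ,    0.    ,    0.    ,    1.    ]])}
wrist {'fovy': 66.7969740187693, 'cx': 315.42061094449343, 'cy': 195.93008530966796, 'T_tool_cam': array([[  -0.0002,    0.9576,    0.288 ,   80.9329],
       [   1.    ,    0.0003,   -0.0003,   -0.3844],
       [  -0.0004,    0.288 ,   -0.9576, -169.816 ],
       [   0.    ,    0.    ,    0.    ,    1.    ]])}
{'time': 0.15, 'joints': array([-6.0504, 28.1559, 89.3402, -0.0002, 62.5497, -6.052 ]), 'qd': array([ 0.0182, -0.0528, -0.1717, -0.0093, -0.0556,  0.0104]), 'joint_efforts': array([  0.0003, -61.2899, -25.8277,   0.0692,   0.0474,  -0.0001]), 'eef_pos': array([624.8378,   0.0387, 214.211 ]), 'tcp_rot': array([-179.9544,   -0.0046,   90.0017]), 'wrist_force': array([ 0.0022,  0.0018, -0.065 ]), 'wrist_torque': array([0.0469, 0.0203, 0.0051]), 'finger_gap': 1.0012169851028319}
```

View pics/a0.png

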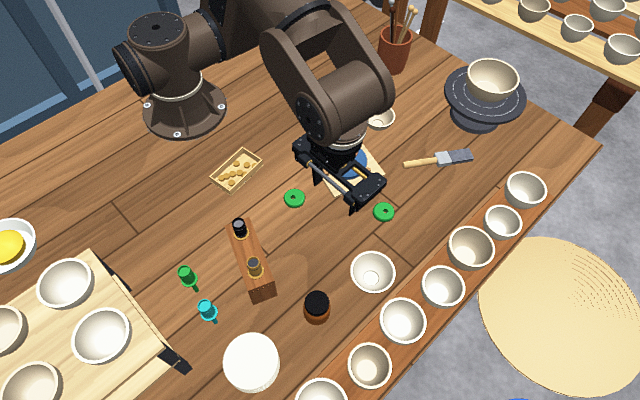

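View pics/b0.png

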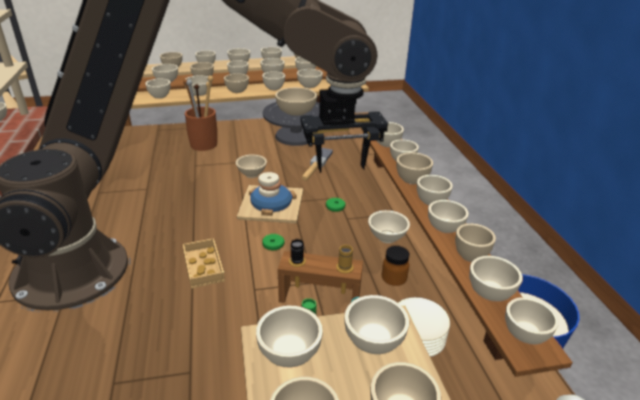

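The scene picture shows the foot partly hidden at (355,165), the rack with the black holder at (240,228), and the brass one at (255,266). In the side picture the stack is at (269,185) and the brass holder at (345,257).

View pics/w0.png

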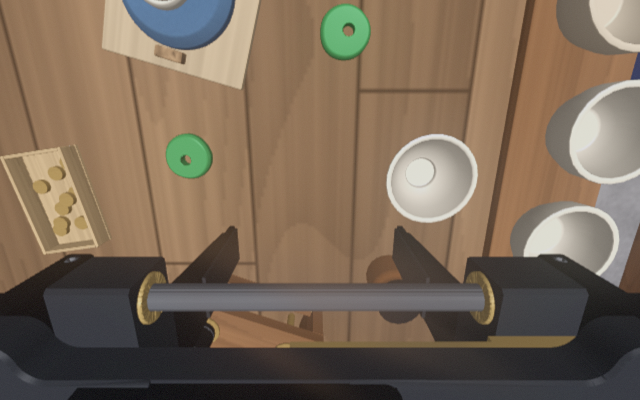

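```bash
cat >> h.py <<'E'
from scipy.spatial.transform import Rotation as Ro
def pose():
    s=read_state();T=np.eye(4);T[:3,:3]=Ro.from_euler('xyz',s['tcp_rot'],degrees=True).as_matrix();T[:3,3]=s['eef_pos'];return T
def ray(n,u,v,T=None):
    c=get_calibration(n);E=(T@c['T_tool_cam']) if n=='wrist' else c['extrinsics']
    f=200/np.tan(np.radians(c['fovy'])/2)
    d=E[:3,:3]@np.array([(u-c['cx'])/f,-(v-c['cy'])/f,-1.]);return E[:3,3],d/np.linalg.norm(d)
def atz(n,u,v,z,T=None):
    o,d=ray(n,u,v,T);return (o+d*(z-o[2])/d[2])
def proj(n,p,T=None):
    c=get_calibration(n);E=(T@c['T_tool_cam']) if n=='wrist' else c['extrinsics']
    f=200/np.tan(np.radians(c['fovy'])/2);q=np.linalg.inv(E)@np.r_[p,1]
    return np.array([c['cx']-f*q[0]/q[2],c['cy']+f*q[1]/q[2]])
E
python3 - <<'E'
from h import *
print('brass top', atz('scene',255,260,142+0,),atz('side',345,250,142))
print('black top', atz('scene',239,222,142+0,),atz('side',297,243,142))
print('stack top', atz('side',269,179,90))
E
```

```text
brass top [ 589.4339 -195.0001  142.    ] [ 587.5951 -201.0101  142.    ]
black top [ 496.6262 -162.7496  142.    ] [ 496.4448 -162.8418  142.    ]
stack top [477.5172 187.0778  90.    ]
```

The wrist picture (up is +y, right is +x) shows the foot cut off at the top left (180,0), and it sees the brass holder only under the gripper bar. I'll move the arm so the wrist camera looks straight at the stack.

step_arm(moves="0 0 0 -0.03 0.024 0.006 1; 0 0 0 -0.03 0.024 0.006 1; 0 0 0 -0.03 0.024 0.006 1; 0 0 0 -0.03 0.024 0.006 1; 0 0 0 -0.028 0.024 0 1; 0 0 0 0 0 0 1; 0 0 0 0 0 0 1")

```text
time: 0.85
eef_pos: [477.0, 120.4, 239.0]
tcp_rot: [180.0, 0.0, 90.1]
wrist_force: [0.1, 0.6, -0.4]
finger_gap: 0.996
```

```bash
python3 - <<'E'
from h import *
T=pose();np.save('T1.npy',T);print(T[:3,3])
w=camera('wrist');cv2.imwrite('pics/w1.png',w[:,:,::-1])
for p in ([477,187,90],[477,187,42]): print(proj('wrist',p,T))
a=cv2.resize(camera('scene')[120:300,200:420],None,fx=3,fy=3,interpolation=cv2.INTER_CUBIC);cv2.imwrite('pics/a1.png',a[:,:,::-1])
cv2.imwrite('pics/w1c.png',cv2.resize(w[0:280,180:480],None,fx=2,fy=2,interpolation=cv2.INTER_CUBIC)[:,:,::-1])
import station;print([x for x in dir(station) if not x.startswith('_')])
E
```

```text
[476.9504 120.3894 238.9534]
[315.6876 119.3647]
[315.6026 117.4672]
['IKError', 'camera', 'get_calibration', 'job_done', 'pinch_z', 'read_state']
```

View pics/w1c.png

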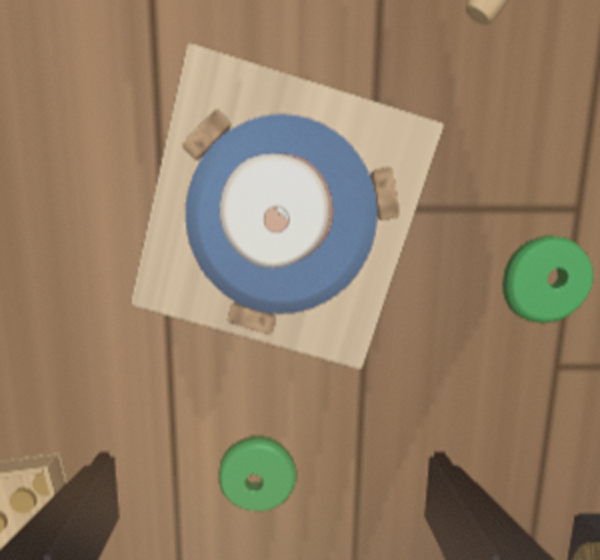

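View pics/a1.png

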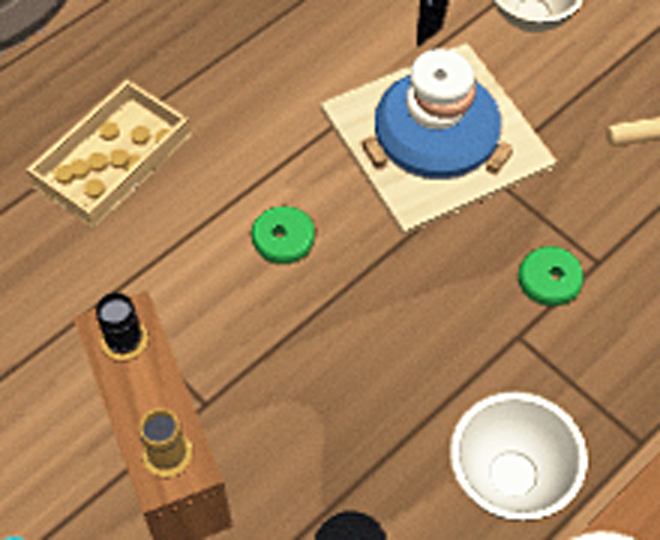

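```bash
python3 - <<'E'
from h import *
print('pinch',pinch_z if not callable(pinch_z) else pinch_z())
T=np.load('T1.npy');w=cv2.imread('pics/w1.png');b,g,r=[w[:,:,i].astype(int) for i in range(3)]
m=((b>r+30)).astype(np.uint8);m[:,:180]=0;m[:,480:]=0;m[280:]=0
n,l,st,ce=cv2.connectedComponentsWithStats(m);k=1+np.argmax(st[1:,4]);c=max(cv2.findContours((l==k).astype(np.uint8),cv2.RETR_EXTERNAL,cv2.CHAIN_APPROX_NONE)[0],key=len)
e=cv2.fitEllipse(c);print('foot',e,st[k])
for z in(20,42):print(z,atz('wrist',*e[0],z,T), [np.linalg.norm(atz('wrist',e[0][0]+e[1][0]/2,e[0][1],z,T)-atz('wrist',e[0][0],e[0][1],z,T))])
m=((b>175)&(r>175)).astype(np.uint8);m[:,:280]=0;m[:,350:]=0;m[:70]=0;m[140:]=0
c=max(cv2.findContours(m,cv2.RETR_EXTERNAL,cv2.CHAIN_APPROX_NONE)[0],key=len);e=cv2.fitEllipse(c);print('upper',e,atz('wrist',*e[0],90,T))
print('hole',atz('wrist',318,109.5,90,T))
def C(x,y):return 180+x/2,y/2
A=[atz('wrist',*C(*p),10,T)[:2] for p in((190,43),(443,124),(361,369),(133,304))];print(A,np.mean(A,0))
print('scene disc',atz('scene',347.3,145.3,90))
s=cv2.imread('pics/b0.png');cv2.imwrite('pics/b0c.png',cv2.resize(s[140:300,220:400],None,fx=4,fy=4,interpolation=cv2.INTER_CUBIC))
for n,u,v in(('scene',200+157/3,120+427/3),('scene',200+115/3,120+311/3)):print('tops',atz(n,u,v,145))
print('flange',atz('scene',200+166/3,120+449/3,98),atz('scene',200+124/3,120+339/3,98))
E
```

```text
pinch 18.8
foot ((320.14739990234375, 106.34070587158203), (93.98863220214844, 97.37201690673828), 2.8461225032806396) [ 273   58   95   98 4706]
20 [482.6103 199.3975  20.    ] [np.float64(57.77695420994087)]
42 [482.2543 199.5067  42.    ] [np.float64(54.507401468162435)]
upper ((316.7896728515625, 103.85650634765625), (50.8538703918457, 53.79412078857422), 177.35696411132812) [478.0876 202.1369  90.    ]
hole [479.3243 196.6799  90.    ]
[array([429.403 , 294.5023]), array([581.1028, 251.0116]), array([538.1323,  97.6417]), array([386.2398, 141.6484])] [483.7195 196.201 ]
scene disc [483.9099 194.289   90.    ]
tops [ 590.929  -202.8277  145.    ]
tops [ 500.4744 -167.0688  145.    ]
flange [ 588.611  -200.1084   98.    ] [ 498.6767 -166.1357   98.    ]
```

View pics/b0c.png

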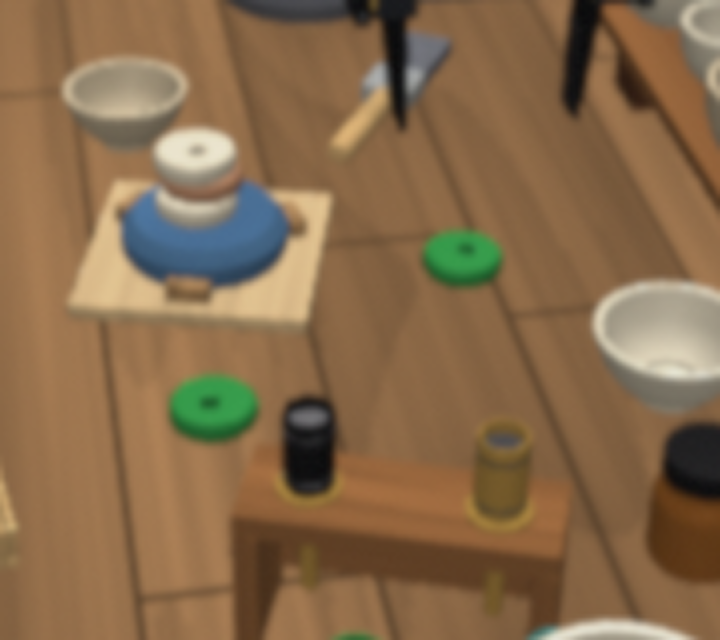

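Upper disc is near (479,200) and the foot centre near (483,198) by the wrist view. The scene view reads about 6 mm differently, so I'll take a second wrist view with the stack nearer the principal point.

step_arm(moves="0 0 0 0.002 0.03 -0.015 1; 0 0 0 0.002 0.03 -0.015 1; 0 0 0 0 0 0 1; 0 0 0 0 0 0 1")

```text
time: 1.35
eef_pos: [481.5, 179.7, 208.0]
tcp_rot: [-179.9, 0.0, 90.0]
wrist_force: [-0.3, -0.3, -0.4]
finger_gap: 1.003
```

```bash
python3 - <<'E'
from h import *
T=pose();np.save('T2.npy',T);print(T[:3,3])
w=camera('wrist')[:,:,::-1].copy();cv2.imwrite('pics/w2.png',w);b,g,r=[w[:,:,i].astype(int) for i in range(3)]
m=((b>r+30)).astype(np.uint8);m[:,:180]=0;m[:,480:]=0
n,l,st,ce=cv2.connectedComponentsWithStats(m);k=1+np.argmax(st[1:,4]);c=max(cv2.findContours((l==k).astype(np.uint8),cv2.RETR_EXTERNAL,cv2.CHAIN_APPROX_NONE)[0],key=len)
e=cv2.fitEllipse(cv2.convexHull(c));print('foot',e,st[k]);
for z in(20,42):print(z,atz('wrist',*e[0],z,T),np.linalg.norm(atz('wrist',e[0][0]+e[1][0]/2,e[0][1],z,T)-atz('wrist',e[0][0],e[0][1],z,T)))
u,v=np.array(e[0]).astype(int);print('tcp proj',proj('wrist',T[:3,3],T))
cv2.imwrite('pics/w2c.png',cv2.resize(w[v-75:v+75,u-80:u+80],None,fx=4,fy=4,interpolation=cv2.INTER_CUBIC));print('off',u-80,v-75)
print('side disc',atz('side',268.75,176.5,90),'side brass/blk top',atz('side',220+503/4,140+434/4,145),atz('side',220+308/4,140+412/4,145))
E
```

```text
[481.4848 179.7147 208.0336]
foot ((316.7996826171875, 159.55487060546875), (96.4968032836914, 98.20714569091797), 92.3989028930664) [ 268  111   99   97 4662]
20 [482.6598 198.1022  20.    ] 57.36082798492433
42 [482.5742 201.953   42.    ] 53.83398633146078
tcp proj [315.9569 242.5852]
off 236 84
side disc [478.3438 200.2872  90.    ] side brass/blk top [ 589.1701 -200.2205  145.    ] [ 495.8313 -166.6173  145.    ]
```

View pics/w2c.png

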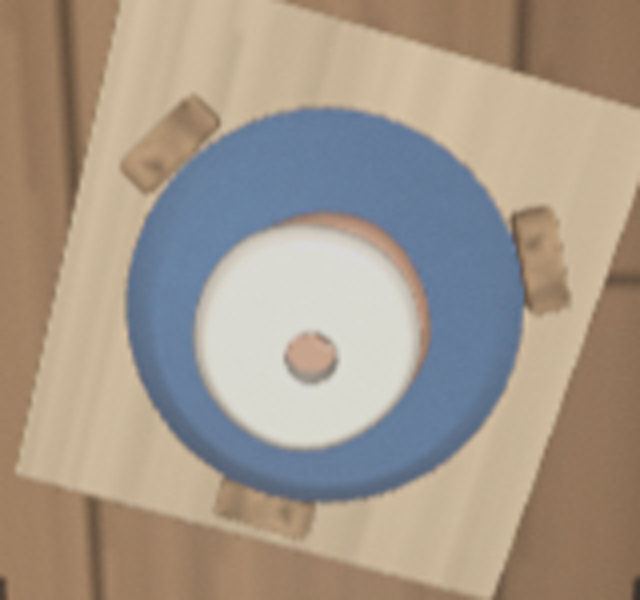

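Foot centre is consistent at about (482.6,198.5). The hole in the upper piece is about 5 mm toward −y from its centre. Next I descend and square the stack with gentle squeezes, first along x.

step_arm(moves="0 0 0 0.001 0.0188 -0.02 1; 0 0 0 0 0 -0.04 1; 0 0 0 0 0 -0.045 1; 0 0 0 0 0 -0.04 1; 0 0 0 0 0 -0.015 1; 0 0 0 0 0 0 0; 0 0 0 0 0 0 0; 0 0 0 0 0 0 0; 0 0 0 0 0 0 0; 0 0 0 0 0 0 0", grip_force=5)

```text
time: 2.4
eef_pos: [482.2, 198.8, 49.6]
tcp_rot: [179.9, -0.0, 90.0]
wrist_force: [-2.7, 0.9, 2.3]
finger_gap: 0.637
```

```bash
python3 - <<'E'
from h import *
T=np.load('T2.npy');print('upper',atz('wrist',312.9,168.1,90,T),'hole',atz('wrist',313.75,173.25,90,T))
E
```

```text
upper [478.6383 202.0476  90.    ] hole [479.4506 196.9755  90.    ]
```

step_arm(moves="0 0 0 0 0 0 0; 0 0 0 0 0 0 0; 0 0 0 0 0 0 0; 0 0 0 0 0 0 0")

```text
time: 2.8
eef_pos: [481.5, 198.9, 49.3]
tcp_rot: [-180.0, 0.0, 90.0]
wrist_force: [-4.3, -1.0, 7.7]
finger_gap: 0.588
```

step_arm(moves="0 0 0 0 0 0 1; 0 0 0 0 0 0 1; 0 0 0 0 0 0 1; 0 0 -0.143 0 0 0 1; 0 0 -0.143 0 0 0 1; 0 0 -0.143 0 0 0 1; 0 0 -0.143 0 0 0 1; 0 0 -0.143 0 0 0 1; 0 0 -0.143 0 0 0 1; 0 0 -0.143 0 0 0 1; 0 0 -0.143 0 0 0 1; 0 0 -0.143 0 0 0 1")

```text
time: 4.0
eef_pos: [482.1, 198.8, 48.6]
tcp_rot: [180.0, -0.0, 15.9]
wrist_force: [-0.1, 0.8, -0.3]
finger_gap: 1.002
```

step_arm(moves="0 0 -0.143 0 0 0 1; 0 0 -0.141 0 0 0 1; 0 0 0 0 0 0 0; 0 0 0 0 0 0 0; 0 0 0 0 0 0 0; 0 0 0 0 0 0 0; 0 0 0 0 0 0 0; 0 0 0 0 0 0 0; 0 0 0 0 0 0 0; 0 0 0 0 0 0 0; 0 0 0 0 0 0 0; 0 0 0 0 0 0 0")

```text
time: 5.2
eef_pos: [482.0, 198.8, 48.6]
tcp_rot: [180.0, 0.0, -0.0]
wrist_force: [-0.2, 0.3, -0.1]
finger_gap: 0.581
```

step_arm(moves="0 0 0 0 0 0 1; 0 0 0 0 0 0 1; 0 0 0 0 0 0 1; 0 0 0 0 0 0 1; 0 0 0 -0.005 0 0.04 1; 0 0 0 -0.005 0 0.04 1; 0 0 0 -0.005 0 0.04 1; 0 0 0 -0.005 0 0.04 1; 0 0 0 0 0 0 1; 0 0 0 0 0 0 1")

```text
time: 6.2
eef_pos: [462.0, 198.9, 209.2]
tcp_rot: [-180.0, -0.1, -0.0]
wrist_force: [0.4, -0.7, -1.4]
finger_gap: 0.995
```

```bash
python3 - <<'E'
from h import *
T=pose();np.save('T3.npy',T);print(T[:3,3])
w=camera('wrist')[:,:,::-1].copy();cv2.imwrite('pics/w3.png',w);b,g,r=[w[:,:,i].astype(int) for i in range(3)]
m=((b>r+30)).astype(np.uint8);m[:,:180]=0;m[:,480:]=0
n,l,st,ce=cv2.connectedComponentsWithStats(m);k=1+np.argmax(st[1:,4]);c=max(cv2.findContours((l==k).astype(np.uint8),cv2.RETR_EXTERNAL,cv2.CHAIN_APPROX_NONE)[0],key=len)
e=cv2.fitEllipse(cv2.convexHull(c));print('foot',e,st[k]);
for z in(20,42):print(z,atz('wrist',*e[0],z,T))
u,v=np.array(e[0]).astype(int)
cv2.imwrite('pics/w3c.png',cv2.resize(w[v-60:v+60,u-60:u+60],None,fx=5,fy=5,interpolation=cv2.INTER_CUBIC));print('off',u-60,v-60)
E
```

```text
[462.027  198.8632 209.1572]
foot ((316.6119384765625, 157.21644592285156), (96.88431549072266, 97.92684173583984), 76.98501586914062) [ 268  109   98   97 4793]
20 [483.91   196.8195  20.    ]
42 [487.509  196.9183  42.    ]
off 256 97
```

View pics/w3c.png

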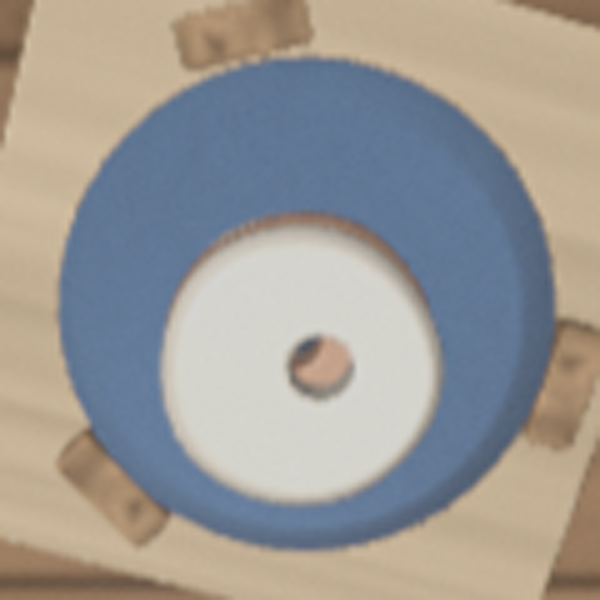

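The stack is now in line. Through the upper hole at (321,367) in the crop, a dark part at the upper left shows the middle piece's hole. I'll enlarge that.

```bash
python3 - <<'E'
from h import *
T=np.load('T3.npy')
print('upper',atz('wrist',316.3,169.5,90,T),'hole',atz('wrist',320.2,170.4,90,T))
w=cv2.imread('pics/w3.png')[158:183,306:334];w=cv2.resize(w,None,fx=20,fy=20,interpolation=cv2.INTER_CUBIC);w=np.clip((w.astype(float)-20)*1.3,0,255).astype(np.uint8);cv2.imwrite('pics/w3z.png',w)
print(proj('wrist',[483.2,198.7,90],T))
E
```

```text
upper [483.3943 197.4264  90.    ] hole [482.5049 193.6426  90.    ]
[314.9862 169.6977]
```

View pics/w3z.png

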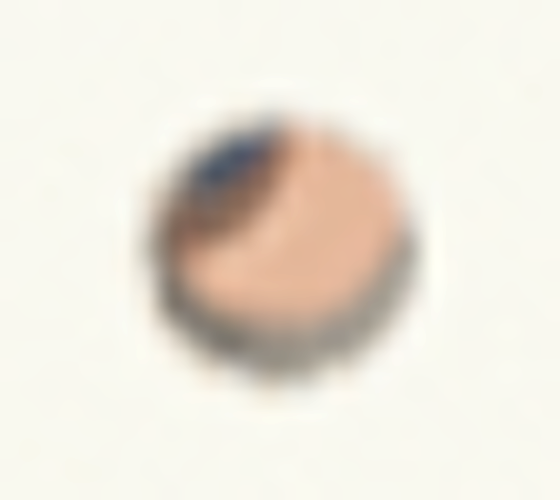

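The middle hole comes out about (+2.7,+6.0) mm from the upper hole, with blue visible beyond it. Now to the rack, with a look before grasping.

step_arm(moves="0 0 0 0.0128 -0.04 0 1; 0 0 0 0.0128 -0.04 0 1; 0 0 0 0.0128 -0.04 0 1; 0 0 0 0.0128 -0.04 0 1; 0 0 0 0.0128 -0.04 0 1; 0 0 0 0.0128 -0.04 0 1; 0 0 0 0.0128 -0.04 0 1; 0 0 0 0.0128 -0.04 0 1; 0 0 0 0.0128 -0.04 0 1; 0 0 0 0.0128 -0.04 0 1; 0 0 0 0 0 0 1; 0 0 0 0 0 0 1")

```text
time: 7.45
eef_pos: [589.4, -201.7, 206.3]
tcp_rot: [-179.9, 0.2, -0.1]
wrist_force: [-0.1, 0.6, 0.3]
finger_gap: 0.995
```

```bash
python3 - <<'E'
from h import *
T=pose();np.save('T4.npy',T);print(T[:3,3],read_state()['joints'])
w=camera('wrist')[:,:,::-1].copy();cv2.imwrite('pics/w4.png',w)
print(proj('wrist',[590,-201,145],T),proj('wrist',[590,-201,98],T))
T3=np.load('T3.npy');a=atz('wrist',320.2,170.15,90,T3);b=atz('wrist',314.2,164.25,74,T3);print(b-a)
u,v=proj('wrist',[590,-201,130],T).astype(int)
cv2.imwrite('pics/w4c.png',cv2.resize(w[v-60:v+60,u-75:u+75],None,fx=5,fy=5,interpolation=cv2.INTER_CUBIC));print('off',u-75,v-60)
E
```

```text
[ 589.4332 -201.7055  206.3485] [-24.9643  28.4976  90.036    0.0028  61.6714  65.1405]
[313.9568 208.9824] [314.2123 192.681 ]
[  2.7977   5.8673 -16.    ]
off 239 143
```

View pics/w4c.png

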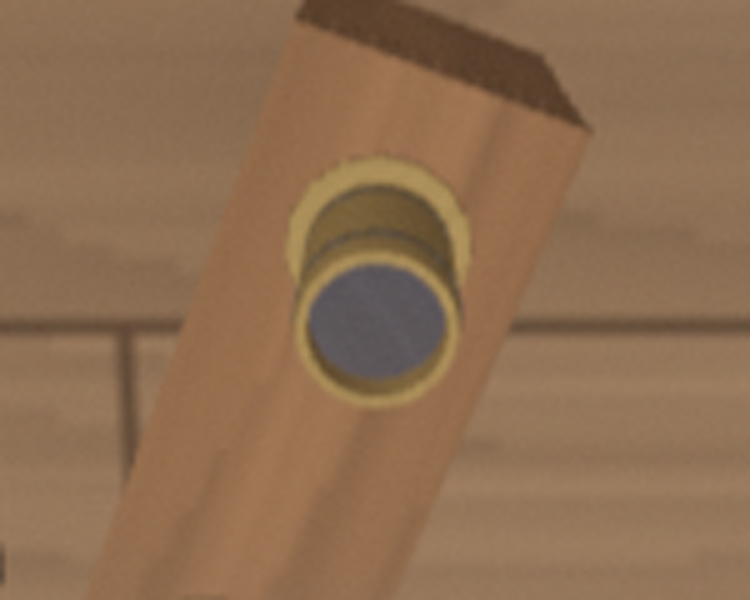

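Brass holder top at crop (377,329) matches the prediction to about 1 mm, so I go straight down and grip.

step_arm(moves="0 0 0 0 0 -0.04 1; 0 0 0 0 0 -0.04 1; 0 0 0 0 0 -0.0235 1; 0 0 0 0 0 0 0.25; 0 0 0 0 0 0 0.25; 0 0 0 0 0 0 0.25; 0 0 0 0 0 0 0.25; 0 0 0 0 0 0 0.25; 0 0 0 0 0 0 0.25; 0 0 0 0 0 0 0.25; 0 0 0 0 0 0 0.25; 0 0 0 0 0 0 0.25", grip_force=20)

```text
time: 8.7
eef_pos: [590.0, -201.2, 105.2]
tcp_rot: [180.0, 0.0, -0.0]
wrist_force: [-0.5, 0.5, -0.5]
finger_gap: 0.298
```

step_arm(moves="0 0 0 0 0 0 0; 0 0 0 0 0 0 0; 0 0 0 0 0 0 0; 0 0 0 0 0 0 0")

```text
time: 9.1
eef_pos: [590.0, -201.2, 105.2]
tcp_rot: [180.0, 0.0, -0.0]
wrist_force: [-0.4, -0.3, 0.9]
finger_gap: 0.294
```

step_arm(moves="0 0 0 0 0 0.02 0; 0 0 0 0 0 0.04 0; 0 0 0 0 0 0.04 0; 0 0 0 0 0 0.02 0; 0 0 0 -0.0108 0.0396 0 0; 0 0 0 -0.0108 0.0396 0 0; 0 0 0 -0.0108 0.0396 0 0; 0 0 0 -0.0108 0.0396 0 0; 0 0 0 -0.0108 0.0396 0 0; 0 0 0 -0.0108 0.0396 0 0; 0 0 0 -0.0108 0.0396 0 0; 0 0 0 -0.0108 0.0396 0 0")

```text
time: 10.3
eef_pos: [502.9, 117.1, 225.1]
tcp_rot: [180.0, 0.0, -0.0]
wrist_force: [1.1, 0.6, -0.9]
finger_gap: 0.289
```

step_arm(moves="0 0 0 -0.0108 0.0396 0 0; 0 0 0 -0.0108 0.0396 0 0; 0 0 0 0 0 -0.02 0; 0 0 0 0 0 -0.022 0; 0 0 0 0 0 0 0; 0 0 0 0 0 0 0; 0 0 0 0 0 0 0")

```text
time: 11.0
eef_pos: [482.5, 194.7, 184.1]
tcp_rot: [-180.0, -0.1, -0.0]
wrist_force: [-0.0, 0.4, 0.0]
finger_gap: 0.293
```

```bash
python3 - <<'E'
from h import *
s=read_state();print(s['eef_pos'],s['wrist_force'],s['wrist_torque'])
a=camera('side')[130:230,210:330];b=camera('scene')[80:180,290:410]
cv2.imwrite('pics/s5.png',cv2.resize(np.hstack([a,b]),None,fx=3.3,fy=3.3,interpolation=cv2.INTER_CUBIC)[:,:,::-1])
E
```

```text
[482.5454 194.7    184.1082] [-0.034   0.4313  0.035 ] [ 0.0301  0.1026 -0.0919]
```

View pics/s5.png

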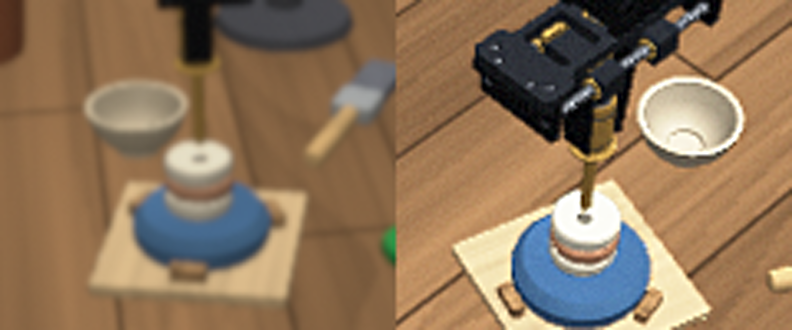

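```bash
python3 - <<'E'
from h import *
for n,t,h in(('side',(270.3,173.3),(270.6,177.9)),('scene',(347.3,142.7),(347.6,145.5))):
    for z in (101,104): print(n,z,atz(n,*t,z)-atz(n,*h,90))
E
```

```text
side 101 [ 0.1629  5.6027 11.    ]
side 104 [-0.3496  0.4261 14.    ]
scene 101 [-1.1852 -1.0029 11.    ]
scene 104 [ 0.4027 -2.9619 14.    ]
```

step_arm(moves="0 0 0 0 0 -0.01 0; 0 0 0 0 0 -0.002 0; 0 0 0 0 0 -0.001 0; 0 0 0 0 0 -0.001 0; 0 0 0 0 0 -0.001 0; 0 0 0 0 0 0 0; 0 0 0 0 0 0 0")

```text
time: 11.8
eef_pos: [482.1, 194.8, 168.2]
tcp_rot: [180.0, -0.0, -0.0]
wrist_force: [-0.0, 0.8, -1.6]
finger_gap: 0.29
```

step_arm(moves="0 0 0 0 0 -0.002 0; 0 0 0 0 0 -0.002 0; 0 0 0 0 0 -0.002 0; 0 0 0 0 0 -0.002 0; 0 0 0 0 0 -0.002 0; 0 0 0 0 0 0 0; 0 0 0 0 0 0 0")

```text
time: 12.5
eef_pos: [482.0, 194.8, 158.1]
tcp_rot: [180.0, 0.0, -0.0]
wrist_force: [-0.1, -0.1, -1.5]
finger_gap: 0.29
```

In the upper hole (tip about 12 mm deep, no force). Now I carry it (+2.8,+5.9) over the middle hole and feel down.

step_arm(moves="0 0 0 0.0007 0.0015 0 0; 0 0 0 0.0007 0.0015 0 0; 0 0 0 0.0007 0.0015 0 0; 0 0 0 0.0007 0.0015 0 0; 0 0 0 0 0 -0.002 0; 0 0 0 0 0 -0.001 0; 0 0 0 0 0 -0.001 0; 0 0 0 0 0 -0.001 0; 0 0 0 0 0 -0.001 0; 0 0 0 0 0 0 0; 0 0 0 0 0 0 0")

```text
time: 13.6
eef_pos: [484.8, 200.8, 152.2]
tcp_rot: [180.0, -0.0, -0.0]
wrist_force: [-0.2, -0.0, -1.4]
finger_gap: 0.29
```

step_arm(moves="0 0 0 0 0 -0.0015 0; 0 0 0 0 0 -0.0015 0; 0 0 0 0 0 -0.0015 0; 0 0 0 0 0 -0.0015 0; 0 0 0 0 0 -0.0015 0; 0 0 0 0 0 -0.0015 0; 0 0 0 0 0 0 0; 0 0 0 0 0 0 0")

```text
time: 14.4
eef_pos: [484.8, 200.8, 143.1]
tcp_rot: [180.0, 0.0, -0.0]
wrist_force: [-0.5, 0.4, -2.4]
finger_gap: 0.289
```

step_arm(moves="0 0 0 0 0 -0.002 0; 0 0 0 0 0 -0.001 0; 0 0 0 0 0 -0.001 0; 0 0 0 0 0 -0.001 0; 0 0 0 0 0 -0.001 0; 0 0 0 0 0 -0.001 0; 0 0 0 0 0 0 0; 0 0 0 0 0 0 0")

```text
time: 15.2
eef_pos: [485.6, 201.0, 137.6]
tcp_rot: [-180.0, -0.2, -0.0]
wrist_force: [-1.6, -2.1, 14.5]
finger_gap: 0.289
```

```bash
python3 - <<'E'
from h import *
T=np.load('T3.npy')
for u,v in((195,185),(235,165),(270,140),(235,190),(205,220),(285,128)):
    p=(306+u/20,158+v/20); print((u,v),*[atz('wrist',*p,z,T)[:2]-[1.4,-1.3] for z in(74,58,42)])
w=cv2.imread('pics/w3.png')[163:172,312:324];print(w[:,:,0]-0);print(w[:,:,2])
E
```

```text
(195, 185) [481.0493 199.2328] [477.8921 199.2066] [474.7349 199.1803]
(235, 165) [482.0832 197.1934] [478.9802 197.0602] [475.8773 196.927 ]
(270, 140) [483.3732 195.4134] [480.3379 195.1869] [477.3025 194.9604]
(235, 190) [480.7894 197.1909] [477.6186 197.0576] [474.4478 196.9243]
(205, 220) [479.2334 198.7216] [475.981  198.6685] [472.7286 198.6155]
(285, 128) [483.9913 194.6522] [480.9884 194.3857] [477.9855 194.1193]
[[205 204 205 206 205 196 191 186 189 199 200 205]
 [205 205 207 198 184 161 149 139 145 167 171 189]
 [205 205 198 172 139 111 106 100 115 139 140 158]
 [205 199 174 130 102  97  93  94 122 139 139 140]
 [203 181 145 105  97  89  89 105 139 139 138 139]
 [203 170 117  91  92  89 100 129 143 141 138 138]
 [199 157  97  87  88 101 123 147 142 140 138 139]
 [195 148  99 102 117 136 141 145 138 138 139 141]
 [197 166 109 119 136 145 143 139 139 139 140 140]]
[[213 211 213 213 212 207 203 193 202 208 210 212]
 [212 212 213 209 195 171 156 147 178 198 195 202]
 [212 212 208 183 145 100  93 121 166 195 191 195]
 [213 210 187 137  87  85 106 134 180 198 196 196]
 [211 198 163 117 101 110 125 152 195 197 196 196]
 [210 189 142 119 117 126 144 181 199 198 196 196]
 [209 173 124 123 126 146 176 200 199 196 195 197]
 [207 163 126 149 169 188 196 200 196 196 197 198]
 [209 179 132 165 193 201 199 197 196 196 197 195]]
```

step_arm(moves="0 0 0 0 0 0.001 0; 0 0 0 0 0 0 0; 0 0 0 0 0 0 0")

```text
time: 15.5
eef_pos: [485.3, 200.9, 137.8]
tcp_rot: [-180.0, -0.1, -0.0]
wrist_force: [-0.4, -1.3, 8.2]
finger_gap: 0.295
```

Contact on the lower piece at the expected height. The blue seen through the hole puts the lower hole near (479,197.5), so I slide that way with a light preload.

step_arm(moves="0 0 0 0 0 0.0004 0; 0 0 0 -0.001 -0.0006 0 0; 0 0 0 -0.001 -0.0006 0 0; 0 0 0 -0.001 -0.0006 0 0; 0 0 0 0 0 0 0")

```text
time: 16.0
eef_pos: [482.0, 199.0, 137.7]
tcp_rot: [-180.0, -0.0, -0.0]
wrist_force: [2.2, 0.2, 4.6]
finger_gap: 0.29
```

step_arm(moves="0 0 0 -0.001 -0.0006 0 0; 0 0 0 -0.0005 -0.0003 0 0; 0 0 0 0 0 0 0")

```text
time: 16.3
eef_pos: [480.3, 198.1, 137.6]
tcp_rot: [180.0, -0.0, -0.0]
wrist_force: [1.4, 1.0, 3.5]
finger_gap: 0.29
```

step_arm(moves="0 0 0 -0.001 -0.0006 0 0; 0 0 0 0 0 0 0; 0 0 0 0 0 0 0")

```text
time: 16.6
eef_pos: [479.2, 197.4, 137.6]
tcp_rot: [180.0, 0.0, -0.0]
wrist_force: [1.2, 0.3, 5.0]
finger_gap: 0.289
```

step_arm(moves="0 0 0 -0.001 0 0 0; 0 0 0 -0.0005 0 0 0; 0 0 0 0 0 0 0")

```text
time: 16.9
eef_pos: [477.9, 197.5, 137.7]
tcp_rot: [180.0, -0.0, -0.0]
wrist_force: [2.5, 0.1, 4.9]
finger_gap: 0.293
```

step_arm(moves="0 0 0 0.0003 -0.001 0 0; 0 0 0 0.0002 -0.001 0 0; 0 0 0 0 0 0 0")

```text
time: 17.2
eef_pos: [478.0, 195.6, 137.5]
tcp_rot: [-180.0, 0.0, -0.0]
wrist_force: [1.0, 1.1, 6.2]
finger_gap: 0.291
```

step_arm(moves="0 0 0 0.001 -0.0003 0 0; 0 0 0 0.001 -0.0002 0 0; 0 0 0 0 0 0 0")

```text
time: 17.5
eef_pos: [479.3, 195.0, 137.3]
tcp_rot: [180.0, 0.1, -0.0]
wrist_force: [-1.1, 1.3, 4.5]
finger_gap: 0.291
```

step_arm(moves="0 0 0 0.001 0 0 0; 0 0 0 0.001 0 0 0; 0 0 0 0 0 0 0")

```text
time: 17.8
eef_pos: [482.0, 194.8, 137.1]
tcp_rot: [180.0, 0.1, -0.0]
wrist_force: [-0.8, 0.6, -1.1]
finger_gap: 0.291
```

step_arm(moves="0 0 0 0.001 0 0 0; 0 0 0 0.001 0 0 0; 0 0 0 0 0 0 0")

```text
time: 18.1
eef_pos: [484.4, 194.9, 137.5]
tcp_rot: [180.0, 0.0, -0.0]
wrist_force: [0.3, 0.4, -0.6]
finger_gap: 0.292
```

Contact force vanished near (482,195), so I test downward here.

step_arm(moves="0 0 0 -0.001 0 -0.0005 0; 0 0 0 0 0 -0.0005 0; 0 0 0 0 0 -0.0005 0; 0 0 0 0 0 0 0")

```text
time: 18.5
eef_pos: [483.3, 195.0, 136.0]
tcp_rot: [180.0, -0.0, -0.0]
wrist_force: [0.2, 0.4, -2.2]
finger_gap: 0.291
```

step_arm(moves="0 0 0 0 0 -0.001 0; 0 0 0 0 0 -0.001 0; 0 0 0 0 0 -0.0015 0; 0 0 0 0 0 -0.0015 0; 0 0 0 0 0 -0.0015 0; 0 0 0 0 0 -0.0015 0; 0 0 0 0 0 0 0; 0 0 0 0 0 0 0")

```text
time: 19.3
eef_pos: [483.3, 195.0, 128.0]
tcp_rot: [180.0, 0.0, -0.0]
wrist_force: [0.0, -0.7, -1.2]
finger_gap: 0.291
```

Tip inside all three pieces. I move over the estimated socket axis (y +1.9) and feel down.

step_arm(moves="0 0 0 0 0.001 0 0; 0 0 0 0 0.0009 0 0; 0 0 0 0 0 -0.002 0; 0 0 0 0 0 -0.002 0; 0 0 0 0 0 -0.001 0; 0 0 0 0 0 -0.001 0; 0 0 0 0 0 -0.001 0; 0 0 0 0 0 -0.0005 0; 0 0 0 0 0 0 0; 0 0 0 0 0 0 0")

```text
time: 20.3
eef_pos: [483.3, 196.9, 120.5]
tcp_rot: [180.0, 0.0, -0.0]
wrist_force: [-0.1, -1.1, -2.1]
finger_gap: 0.289
```

step_arm(moves="0 0 0 0 0 -0.001 0; 0 0 0 0 0 -0.001 0; 0 0 0 0 0 -0.0015 0; 0 0 0 0 0 -0.0015 0; 0 0 0 0 0 -0.0015 0; 0 0 0 0 0 -0.0015 0; 0 0 0 0 0 -0.0015 0; 0 0 0 0 0 0 0; 0 0 0 0 0 0 0")

```text
time: 21.2
eef_pos: [483.3, 196.9, 111.0]
tcp_rot: [180.0, 0.0, -0.0]
wrist_force: [-0.9, -1.2, -2.3]
finger_gap: 0.29
```

step_arm(moves="0 0 0 0 0 -0.0015 0; 0 0 0 0 0 -0.0015 0; 0 0 0 0 0 -0.0015 0; 0 0 0 0 0 -0.0015 0; 0 0 0 0 0 -0.0015 0; 0 0 0 0 0 -0.001 0; 0 0 0 0 0 0 0; 0 0 0 0 0 0 0")

```text
time: 22.0
eef_pos: [483.3, 196.9, 102.5]
tcp_rot: [180.0, 0.0, -0.0]
wrist_force: [-0.2, -1.0, -1.8]
finger_gap: 0.291
```

step_arm(moves="0 0 0 0 0 -0.001 0; 0 0 0 0 0 -0.0005 0; 0 0 0 0 0 -0.0005 0; 0 0 0 0 0 -0.0005 0; 0 0 0 0 0 0 0; 0 0 0 0 0 0 0")

```text
time: 22.6
eef_pos: [483.3, 196.9, 100.1]
tcp_rot: [180.0, -0.0, -0.0]
wrist_force: [-1.6, -1.2, 0.5]
finger_gap: 0.289
```

step_arm(moves="0 0 0 0 0 -0.0004 0; 0 0 0 0 0 -0.0004 0; 0 0 0 0 0 0 0; 0 0 0 0 0 0 0")

```text
time: 23.0
eef_pos: [483.4, 196.9, 100.0]
tcp_rot: [-180.0, -0.0, -0.0]
wrist_force: [-4.1, -1.7, 8.4]
finger_gap: 0.292
```

Flange seated (firm contact at the expected height). I relieve the load, open and rise.

step_arm(moves="0 0 0 0 0 0.0006 0; 0 0 0 0 0 0 0; 0 0 0 0 0 0 0.4; 0 0 0 0 0 0 0.6; 0 0 0 0 0 0 0.8; 0 0 0 0 0 0 0.8; 0 0 0 0 0 0 0.8; 0 0 0 0 0 0.02 0.8; 0 0 0 -0.01 0 0.04 0.8; 0 0 0 -0.02 0 0.04 0.8; 0 0 0 -0.02 0 0.04 0.8; 0 0 0 -0.02 -0.02 0 0.8")

```text
time: 24.2
eef_pos: [414.3, 178.2, 244.1]
tcp_rot: [-179.9, -0.4, 0.1]
wrist_force: [0.2, -0.9, 0.1]
finger_gap: 0.8
```

step_arm(moves="0 0 0 -0.03 -0.05 0.02 0.8; 0 0 0 0 -0.05 0.02 0.8; 0 0 0 0 -0.05 0 0.8; 0 0 0 0 0 0 0.8; 0 0 0 0 0 0 0.8; 0 0 0 0 0 0 0.8")

```text
time: 24.8
eef_pos: [388.9, 40.6, 274.5]
tcp_rot: [-180.0, 0.0, 0.0]
wrist_force: [-0.2, -1.3, 0.2]
finger_gap: 0.799
```

```bash
python3 - <<'E'
from h import *
s=read_state();print(s['eef_pos'],s['wrist_force'],s['finger_gap'])
A=camera('side')[130:230,210:330];B=camera('scene')[80:180,290:410]
cv2.imwrite('pics/f.png',cv2.resize(np.hstack([A,B]),None,fx=3.3,fy=3.3,interpolation=cv2.INTER_CUBIC)[:,:,::-1])
print('expected holder top (z=140)',proj('side',[482.6,196.9,140]),proj('scene',[482.6,196.9,140]))
E
```

```text
[388.9217  40.6071 274.5471] [-0.2113 -1.2763  0.232 ] 0.7990705739479107
expected holder top (z=140) [269.9258 160.6087] [349.0531 131.5555]
```

View pics/f.png

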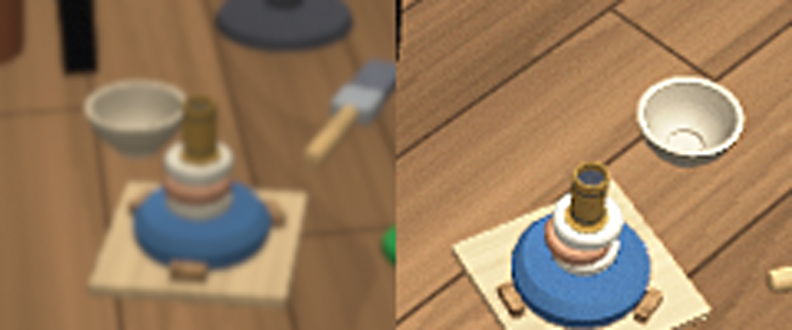

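The rod stands upright with its flange on the top piece, and the pieces are flat in their first order. The holder top is at side (270.6,160.9), against an expected (269.9,160.6). Nothing touches the robot, so I hand in.

```bash
python3 -c "
from station import *
print(job_done(), read_state()['time'])"
```

```text
the job is handed in; nothing more can be done
the job is handed in; nothing more can be done
```

The rod with the brass lampholder is through all three pieces and home in the socket of the foot. The gripper has let go and backed away, and I handed the job in at about 25 s. The hand-in gave no verdict.

**What I did**
- I lined up the stack with two 5 N squeezes at right angles, then took the brass rod from the rack.
- I fed the rod down by feel, dragging each hole into line over the next. The largest steady force I read was about 15 N, against the 30 N limit, but I only had readings at the end of each move.
- I pressed until the flange sat home with about 8 N, at the expected height: the measured TCP height was 100.0 mm, and 100.2 mm was expected.

**Last checks**
- The final picture shows the rod upright with its flange on the top piece, and the pieces flat in their original order. The lampholder top is within 1 pixel of where it should be.
- I did not measure the final piece centres. With holes up to 5 mm off and the clearances, they should be within 7.6 mm of the axis (the limit is 8 mm).
- I did not measure the bystanders at the end. I saw no contact with them, and the parts of the bench in the last picture look unmoved.

**Disagreements along the way**
- My first scene-camera reading of the top piece was 6 to 8 mm off the wrist reading. I went with the wrist and side cameras.
- The hole in the lowest piece was not where the view through the stack suggested. A short sliding search found it about 4 mm away.

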